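Make up a sanding kit and a marking-out kit in their fitted trays

TASK

Make up the two bench kits in their fitted trays. The sanding tray gets the sanding block, the dust brush and the low bench dog (low, so that it stays below the face of a thin panel); the marking-out tray, where the folding rule already lies, gets the flat pencil and the tall bench dog. Seat each thing fully down in the recess that is cut for it, the dogs upright, let everything go, and leave the rule, the screw tin and the screwdriver where they are.

Things in the scene. Friction and masses are not known exactly. Their poses are not given: they have to be found in the camera images.
- sanding_block: Red sanding block with a cork sole, 46 x 110 x 40 mm high, 0.16 kg, its top slightly hollowed. Origin: centre of its underside; y along its 110 mm length, z up. Grasp across the 46 mm width at mid-length.
- dust_brush: Flat dust brush, 160 x 44 x 14 mm, 0.05 kg. Origin: centre of its underside at mid-length; x along it to the bristles, z up. Parallel 44 mm wide sides from x = +20 to +80 mm (bright ferrule, then black bristles); behind them it narrows to a wooden handle 20 mm wide, 12 mm thick. Grasp across the ferrule at x = +30 mm.
- low_dog: Low bench dog: plain hardwood disc, 42 mm diameter, 22 mm high, standing upright, 0.035 kg. Origin: centre of its underside, z up.
- tall_dog: Tall bench dog: plain hardwood cylinder, 40 mm diameter, 56 mm high, standing upright, 0.05 kg. Origin: centre of its underside, z up.
- pencil: Flat red carpenter's pencil, 177 x 12 x 8 mm high, 14 g. Origin: centre of its underside (mid-length); x along its length, z up. Grasp across the 12 mm width at mid-length.
- sanding_tray: Fixed dark-wood tray, 200 (x) x 160 x 16 mm high, origin under its centre, cork floor at 6 mm. 10 mm deep recesses at (x, y) mm: brush (0,-42), 172 x 56, brush either way round; block (28,40), 122 x 58; low dog (-66,45), round, 52 across. Long sides along x. Fences cut away down to the cork for the fingers: by the brush at x -50..50, y below 4; by the block at x 1..55; none by the well.
- marking_tray: Marking-out tray: fixed, dark wood, 230 (x) x 140 x 16 mm high, origin under its centre, cork floor at 6 mm. 10 mm deep recesses at (x, y) mm: rule (0,-48), 215 x 28, in use; pencil (0,-4), 189 x 24; tall dog (-80,39), round, 52 across. Long sides along x. Fences cut away across the whole tray, down to the cork, at x -32..32 for the fingers; the quarter x 32..115, y 8..70 is solid.
- folding_rule: Yellow folding rule, folded, 16 x 203 x 13 mm high, lying loose in its recess of the marking-out tray. Origin: centre of its underside, y along its length. To be left alone.
- screw_tin: Open round tin with screws, 67 mm diameter, 32 mm high, standing at the left end. Origin: centre of its underside. To be left alone.
- screwdriver: Screwdriver with red handle, 242 mm long, 31 mm wide, 24 mm high, lying behind the trays. Origin: centre of its underside, y along its length. To be left alone.

How it is judged:
By the outcome, as a careful person would: the job done as asked, in the order asked, and still so for the second after the job is handed in, with the robot touching nothing.
It also fails if it takes over 104 s, if anything falls off the work surface, if the arm or the gripper's body presses on something with over 40 N, if the wrist force passes 120 N, or if a joint passes its speed limit or range.

ROBOT

A 6-joint arm with a two-finger parallel gripper is mounted at the origin on a cart in front of the work surface, level with it; the furniture and walls round the work are solid. World frame = base frame: x ahead of the robot, y to its left, z up, the work surface at z = 0. Lengths are in m, angles in rad, forces in N, time in s.
With the tool pointing down it reaches from about 0.35 to 0.975 m from the base axis. Payload 4.9 kg.
Tool frame: the origin (TCP) lies on the centre line of the jaws, within the pads' length; the fingertips stand manip.tip_reach ahead of it and the grasp point (between the pads) is the TCP (manip.tip_reach is the distance from the TCP to the fingertips, in m); z points along the fingers, y is the line along which they close (so a half turn about z gives the same grasp; the last joint's range is limited). The gripper opens to 85 mm and grips with 20 to 120 N. Pads are 22 mm wide; open, the fingers measure 114 mm over their backs; the gripper's body (76 mm by 85 mm) begins 54 mm behind the grasp point. The pads swing forward as they close: fully open they stand 13 mm farther back than shut.
Start: joints at [-1.303, 0.053, 1.613, -0, 1.476, -0.119], TCP at [0.236, -0.579, 0.25] pointing down, gripper open.
Joint ranges: [-3.01, 3.01], [-1.01, 2.22], [0.06, 2.58], [-1.02, 4.17], [0.09, 2.62], [-3.14, 3.14]. Speed limits (rad/s): [2.57, 2.57, 3.14, 3.14, 3.14, 3.14].

INTERFACE

Orientations are given as a unit quaternion [w, x, y, z].
In Python, from plant import manip gives the robot as it stands. The module is installed in compiled form; this text tells all that it offers.
- The arm moves only by the tool move_arm, never from a script. Its argument "rows" is a list of rows, each a list of 7 numbers: the shift along the tool's x, y, z in cm, then the turn, a rotation vector about the tool's x, y, z in degrees, then the opening, from -1 (shut) to 1 (fully open). In form: [[tx, ty, tz, ax, ay, az, jaw], ...]. A call has 1 to 20 rows; each row shifts and turns the commanded pose from where the row before left it, along the tool's axes as they then stand; what a row does not reach is not made up. A row lasts 1/12 s, in which the tool goes at most 41.7 mm and 7.16 degrees, less where a joint would pass 70% of its speed; a pose out of reach is approached as far as the arm can. A call is refused whole if a number of a shift passes 4.17 or a number of a turn 7.16, either way. A call with a gripper value outside its range is refused whole. The fingers move at their own pace and stop on an object; the grip force is fixed at half the most. Time passes only in rows, so rows that do not move let the fingers close. It gives the time, the measured TCP pose, the force, the opening and the grip force at its end, in the units of the state.
- manip.state(): the state, without advancing time (a new reading comes with each control period).
- manip.grab_frame(name): name is "side" or "top" or "wrist"; returns a dict with "img" (420x560x3 uint8, blue, green, red), "mtx" (3x3 intrinsics, pixels), "k1" (the pictures are not rectified: a ray, as slopes to the right and down, at radius r is drawn at 1 + k1 r^2 times it, then the intrinsics apply), "R" (3x3) and "t" (3): a world point X has camera coordinates R X + t. Camera axes: x right, y down, z forward; pixel columns grow to the right and rows downward; lengths in m; the calibration is good to about 2 mm. A picture is of the moment at which its call begins. There is no depth.
- manip.job_done(): hands the job in; it is judged then, once.
The state is a dict: "time": time; "joint_pos": joint angles; "joint_vel": joint speeds; "joint_efforts": joint torques, N m; "tool_pos": TCP position; "tool_rot": TCP orientation; "contact_force": force on the tool from outside, world axes, zero at the start; "ft_torque": the same for the moment, N m; "gripper_width": opening from 0.0 (shut) to 1.0 (fully open); "grasp_force": force on a finger pad.
Only numpy, scipy, OpenCV 4.12 (cv2) and the standard library are available. Lean on these libraries where they do the work, as an engineer would, in place of code of your own. Each camera call takes 0.05 s, during which the arm holds its last target. There are 200 camera calls.

## Working session

There is one attempt and no reset: what is moved stays moved. The work goes in short steps, Python scripts to look and compute and a tool call to move; the robot and the scene stay as the last step left them, time stands still between calls to the robot, and variables do not carry over. Pictures are saved under pics/ and viewed, at most 14 in all, crops included, and the job is handed in when it is done.

Besides the shell and the picture viewer there is one more tool, called as a command line: name --pt "numbers of a row" for each row, then --argument value for the rest. move_arm: Moves the arm, as the interface text tells. Its arguments: {"type":"object","properties":{"rows":{"type":"array","items":{"type":"array","items":{"type":"number"}}}},"required":["rows"]}

```bash
mkdir -p pics
cat > h.py <<'E'
import numpy as np, cv2
from plant import manip
def grab(n):
    f=manip.grab_frame(n); return f
def ray(f,px):
    K=np.array(f["mtx"]);d=np.array([f["k1"],0,0,0,0],float)
    u=cv2.undistortPoints(np.array(px,float).reshape(-1,1,2),K,d,None,None,None) if 0 else None
    p=np.array(px,float).reshape(-1,2); s=np.c_[(p[:,0]-K[0,2])/K[0,0],(p[:,1]-K[1,2])/K[1,1]]
    q=s.copy()
    for _ in range(30): q=s/(1+f["k1"]*(q**2).sum(1,keepdims=True))
    R=np.array(f["R"]);t=np.array(f["t"])
    return -R.T@t, np.c_[q,np.ones(len(q))]@R
def plane(f,px,z):
    c,d=ray(f,px); return c+d*((z-c[2])/d[:,2])[:,None]
def proj(f,X):
    X=np.array(X,float).reshape(-1,3)@np.array(f["R"]).T+f["t"]; q=X[:,:2]/X[:,2:]
    q=q*(1+f["k1"]*(q**2).sum(1,keepdims=True)); K=np.array(f["mtx"])
    return np.c_[q[:,0]*K[0,0]+K[0,2],q[:,1]*K[1,1]+K[1,2]]
def tri(f1,p1,f2,p2):
    a,d=ray(f1,p1);b,e=ray(f2,p2);d=d[0];e=e[0]
    s=np.linalg.lstsq(np.c_[d,-e],b-a,rcond=None)[0]
    P=a+s[0]*d;Q=b+s[1]*e; return (P+Q)/2,np.linalg.norm(P-Q)
E
python3 - <<'E'
from h import *
import pickle
fs={n:grab(n) for n in("top","side","wrist")}
pickle.dump(fs,open('f0.pkl','wb'))
for n,f in fs.items():
    cv2.imwrite(f'pics/{n}0.png',f["img"]); c=-np.array(f["R"]).T@f["t"]; print(n,c.round(3),np.array(f["R"])[2].round(3),np.array(f["mtx"])[0,0],f["k1"])
print(manip.state(),manip.tip_reach)
E
```

```text
top [0.524 0.061 1.219] [ 0.035 -0.027 -0.999] 444.641346487146 0.02070777750581024
side [0.194 1.006 0.806] [ 0.309 -0.744 -0.592] 499.04426982209867 -0.11671192996891076
wrist [ 0.301 -0.552  0.372] [-0.26  -0.104 -0.96 ] 369.52729534183123 -0.019031235410497015
{'time': 0.15, 'joint_pos': array([-1.30303294e+00,  5.32186416e-02,  1.61397912e+00, -2.18859656e-05,
        1.47600765e+00, -1.18985193e-01]), 'joint_vel': array([ 0.00141459, -0.00104189, -0.00199973, -0.00133867,  0.00039957,
        0.00055855]), 'joint_efforts': array([-1.28382462e-04, -3.94243526e+01, -3.70722306e+01, -6.59643229e-05,
        4.70805346e-03, -2.64447340e-05]), 'tool_pos': array([ 0.23561838, -0.57839062,  0.24933678]), 'tool_rot': array([-8.03339432e-04,  9.81360861e-01,  1.92172342e-01, -7.07933997e-05]), 'contact_force': array([ 0.15869615, -0.18548306,  0.32535314]), 'ft_torque': array([-0.0165424 ,  0.04240534,  0.01348919]), 'grasp_force': 0.0, 'gripper_width': 1.0053251624630102} 0.019
```

View pics/top0.png

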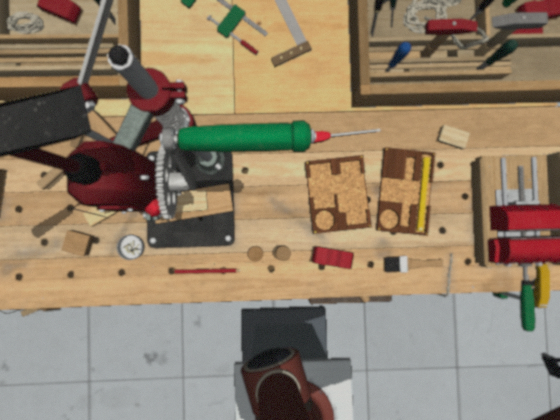

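View pics/side0.png

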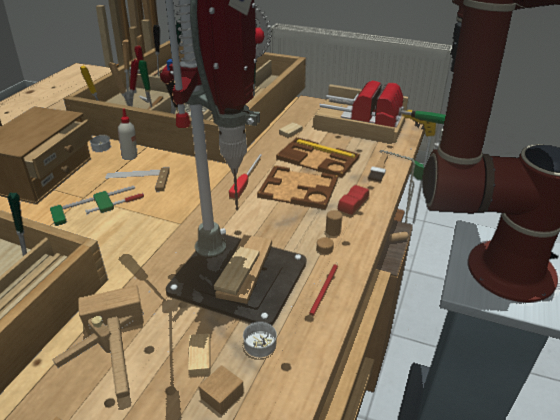

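The top view shows the sanding tray at about (338,194), the marking tray at (407,190), the two dogs at (255,253) and (282,253), the block at (332,258), the brush at (420,264) and the pencil at (203,270). The side view shows that the taller dog is the one farther right, at (334,222), and the low one is at (325,244).

Run:
```python
from h import *
import pickle
fs=pickle.load(open('f0.pkl','rb'))
def big(im,x0,x1,y0,y1,s): return cv2.resize(im[y0:y1,x0:x1],None,fx=s,fy=s,interpolation=cv2.INTER_CUBIC)
a=big(fs['top']['img'],160,460,145,290,2.6); b=big(fs['side']['img'],230,430,120,320,2)[:,:]
cv2.imwrite('pics/c1.png',a)
cv2.imwrite('pics/c2.png',big(fs['side']['img'],230,430,120,320,2.9))
def masks(img):
    h=cv2.cvtColor(img,cv2.COLOR_BGR2HSV)
    H,S,V=h[...,0],h[...,1],h[...,2]
    red=((H<8)|(H>170))&(S>140)&(V>60)
    return red.astype(np.uint8)
for n in('top','side'):
    m=masks(fs[n]['img']); k,l,st,ce=cv2.connectedComponentsWithStats(m)
    for i in range(1,k):
        if st[i,4]>60:
            c=max(cv2.findContours((l==i).astype(np.uint8),0,1)[0],key=len); r=cv2.minAreaRect(c)
            print(n,st[i],ce[i].round(1),np.round(r[0],1),np.round(r[1],1),round(r[2],1))
```

```text
top [ 38   0  42  22 578] [60.7  8.1] [59.2  5.9] [40.8 18.7] 24.0
top [519   0  41  17 447] [542.9   6.7] [539.   8.] [16. 40.] 90.0
top [427  19  50  12 497] [451.2  25.1] [451.5  24.5] [49. 11.] -0.0
top [514  28  28   5 109] [528.5  30.5] [527.5  30. ] [ 4. 27.] 90.0
top [127  69  58  43 953] [156.4  93. ] [154.7  88.2] [41.3 54.8] 64.4
top [61 78 16 11 90] [69.4 83.9] [68.6 84.7] [ 7.2 16.5] 63.4
top [ 82  84  13  16 121] [86.9 91.6] [86.1 91.4] [14.7 10.3] 56.3
top [143 122  18  19 187] [152.2 130.9] [152.  132.1] [11.  21.8] 31.0
top [315 131  15  12 128] [322.  135.9] [322.  136.5] [11. 14.] 90.0
top [ 72 142  44  14 293] [ 92.6 146.9] [ 93.5 148.5] [13. 43.] 90.0
top [  68  172   68   32 1436] [103.8 188.5] [101.6 188.2] [29.8 67.3] 85.2
top [144 198  15  18 179] [152.1 207.5] [153.3 207.8] [14.1 16.3] 45.0
top [ 98 205  31   5 113] [112.6 206.8] [113. 207.] [ 4. 30.] 90.0
top [ 498  204   62   26 1333] [531.1 216.6] [528.8 216.6] [24.2 61. ] 88.6
top [ 489  239   71   24 1425] [527.4 250.2] [524.  250.5] [70. 23.] -0.0
top [313 247  40  21 618] [332.3 257.2] [332.2 257.8] [
[... 162 characters left out ...]
 58   9  31  91] [132.5  72.3] [132.2  72.7] [ 6.2 30.8] 12.5
side [179  76  12  16 100] [185.   82.5] [184.9  84. ] [ 8.8 16.1] 11.3
side [352  81  28  41 615] [364.3 101.9] [364.4  99.7] [19.8 42.2] 15.3
side [376  83  27  44 841] [388.6 104.6] [388.7 104.2] [23.5 44.1] 20.6
side [121 108   8  15  72] [124.3 117. ] [124.5 115. ] [ 7. 14.] 0.0
side [176 113  14  15 181] [182.2 120.3] [182.5 120. ] [14. 13.] 90.0
side [237 174  11  23 154] [241.2 183. ] [242. 185.] [22. 10.] 90.0
side [338 185  30  29 428] [352.1 198. ] [351.6 198. ] [16.7 32.7] 36.3
side [547 263  10  24  63] [552.6 273.2] [552.5 274.1] [24.   5.8] 68.7
side [310 265  27  50 232] [323.1 289.8] [323.3 289.4] [ 4.5 54.1] 26.6
```

View pics/c1.png

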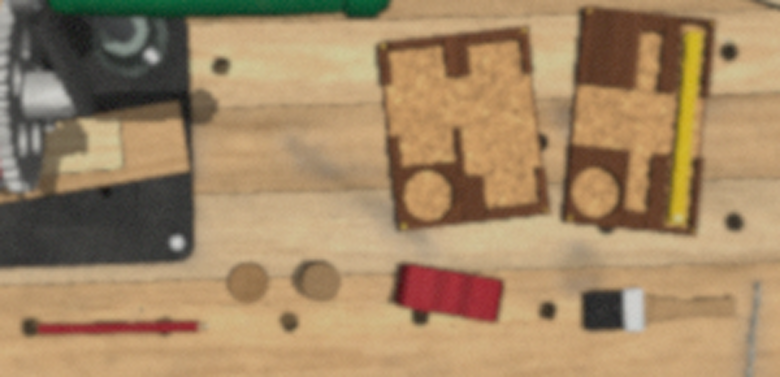

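View pics/c2.png

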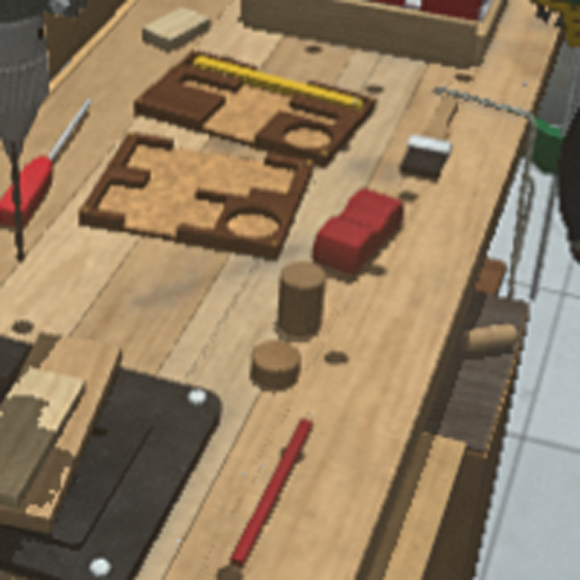

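The crops are clear. The tray corners, wells and object tops can all be picked in both views, so I'll triangulate them next.

Run:
```python
from h import *
import pickle
fs=pickle.load(open('f0.pkl','rb'));T,S=fs['top'],fs['side']
ct=lambda u,v:[(u+.5)/2.6-.5+160,(v+.5)/2.6-.5+145]
cs=lambda u,v:[(u+.5)/2.9-.5+230,(v+.5)/2.9-.5+120]
pairs=dict(tall=((320,279),(303,274)),low=((248,282),(277,350)),wellS=((428,195),(252,224)),wellM=((595,192),(308,137)),
 sa=((378,42),(82,212)),sb=((530,27),(133,135)),sc=((549,212),(313,165)),sd=((398,230),(278,248)),
 blkR=((503,279),(403,201)),pencilR=((199,327),(308,423)),pencilL=((31,327),(236,560)),ferr=((634,290),(412,137)),ferr2=((634,330),(449,143)))
for k,(a,b) in pairs.items():
    P,e=tri(T,ct(*a),S,cs(*b)); print(k,P.round(4),round(e,4))
def P(z,*u): return plane(T,[ct(*x) for x in u],z).round(4)
print('sand',P(.016,(378,42),(530,27),(549,212),(398,230)))
print('mark',P(.016,(583,7),(714,20),(695,234),(562,219)))
print('wells',P(.016,(428,195),(595,192)))
print('dogs',P(.022,(248,282)),P(.056,(320,279)))
print('blk',P(.04,(410,264),(503,279),(497,321),(402,305)))
print('brush',P(.014,(582,290),(642,290),(642,330),(582,330),(735,305)))
print('pencil',P(.008,(24,327),(200,326)))
print('rule',P(.019,(693,28),(678,220)))
print('motor .6',plane(T,[[310,138],[175,138]],.6))
print(proj(S,[[.62,.02,.5],[.62,.02,.6],[.63,.02,.7]]))
```

```text
tall [0.4486 0.0179 0.0554] 0.0043
low [0.4465 0.0911 0.0264] 0.0032
wellS [ 0.5314 -0.0989  0.0122] 0.0015
wellM [ 0.5289 -0.2749  0.0122] 0.0027
sa [ 0.6917 -0.0518  0.0153] 0.0045
sb [ 0.7045 -0.2135  0.0093] 0.004
sc [ 0.5091 -0.2262  0.0104] 0.0034
sd [ 0.4953 -0.0662  0.0151] 0.0026
blkR [ 0.4226 -0.1789  0.0164] 0.0408
pencilR [0.4006 0.1442 0.0039] 0.0017
pencilL [0.4054 0.3157 0.0128] 0.0054
ferr [ 0.4255 -0.3108  0.0158] 0.0028
ferr2 [ 0.385  -0.3077  0.0196] 0.0017
sand [[ 0.6937 -0.0509  0.016 ]
 [ 0.7054 -0.2113  0.016 ]
 [ 0.5107 -0.2243  0.016 ]
 [ 0.4966 -0.0657  0.016 ]]
mark [[ 0.725  -0.268   0.016 ]
 [ 0.7077 -0.4059  0.016 ]
 [ 0.4833 -0.3767  0.016 ]
 [ 0.503  -0.2377  0.016 ]]
wells [[ 0.5321 -0.0982  0.016 ]
 [ 0.5302 -0.2734  0.016 ]]
dogs [[0.4478 0.0917 0.022 ]] [[0.4507 0.0186 0.056 ]]
blk [[ 0.4622 -0.0743  0.04  ]
 [ 0.4441 -0.1689  0.04  ]
 [ 0.4016 -0.1613  0.04  ]
 [ 0.4208 -0.0648  0.04  ]]
brush [[ 0.4284 -0.2563  0.014 ]
 [ 0.4265 -0.3193  0.014 ]
 [ 0.3849 -0.3176  0.014 ]
 [ 0.3868 -0.2547  0.014 ]
 [ 0.408  -0.4163  0.014 ]]
pencil [[0.4078 0.3247 0.008 ]
 [0.4028 0.1431 0.008 ]]
rule [[ 0.6994 -0.3823  0.019 ]
 [ 0.4985 -0.3584  0.019 ]]
motor .6 [[ 0.64345823 -0.00451926  0.6       ]
 [ 0.64786438  0.18366299  0.6       ]]
[[268.25542725  29.1611715 ]
 [267.65930926 -19.42015843]
 [262.31572854 -72.18721601]]
```

move_arm --pt "2.73 -2.7 0 0 0 0 1" --pt "2.73 -2.7 0 0 0 0 1" --pt "2.73 -2.7 0 0 0 0 1" --pt "2.73 -2.7 0 0 0 0 1" --pt "2.73 -2.7 0 0 0 0 1" --pt "2.73 -2.7 0 0 0 0 1" --pt "2.73 -2.7 0 0 0 0 1" --pt "2.73 -2.7 0 0 0 0 1" --pt "2.73 -2.7 0 0 0 0 1" --pt "2.73 -2.7 0 0 0 0 1" --pt "2.73 -2.7 0 0 0 0 1" --pt "2.73 -2.7 0 0 0 0 1" --pt "2.73 -2.7 0 0 0 -7.1 1" --pt "0 0 0 0 0 -7.1 1" --pt "0 0 0 0 0 -7.1 1" --pt "0 0 0 0 0 -7.1 1" --pt "0 0 0 0 0 -7.1 1" --pt "0 0 0 0 0 -7.1 1" --pt "0 0 0 0 0 -7.1 1" --pt "0 0 0 0 0 -7.1 1"

```text
time: 1.82
tool_pos: [0.4318, -0.1197, 0.2499]
tool_rot: [-0.0, 0.77, 0.638, -0.0]
contact_force: [0.9, -0.1, 0.2]
gripper_width: 0.998
grasp_force: 0.0
```

```bash
cat >> h.py <<'E'
def yaw():
    w,x,y,z=manip.state()["tool_rot"]; return np.degrees(np.arctan2(2*(x*y+w*z),1-2*(y*y+z*z)))
def plan(xyz,a):
    "total tool shift (cm) at present yaw, and turn az"
    s=manip.state();d=np.array(xyz)-s["tool_pos"];y=yaw();r=np.radians(y);c,q=np.cos(r),np.sin(r)
    return dict(t=np.round([100*(c*d[0]+q*d[1]),100*(q*d[0]-c*d[1]),-100*d[2]],2),az=round((y-a+180)%360-180,1))
def st():
    s=manip.state();print(round(s["time"],1),s["tool_pos"].round(4),round(yaw(),1),'F',s["contact_force"].round(1),'w',round(s["gripper_width"],3),'g',round(s["grasp_force"],1))
E
python3 - <<'E'
from h import *
import pickle
st()
f=grab('wrist');pickle.dump(f,open('w1.pkl','wb'));cv2.imwrite('pics/w1.png',cv2.resize(f['img'],(784,588)))
E
```

```text
1.8 [ 0.4318 -0.1197  0.2499] 79.3 F [ 0.9 -0.1  0.2] w 0.998 g 0.0
```

View pics/w1.png

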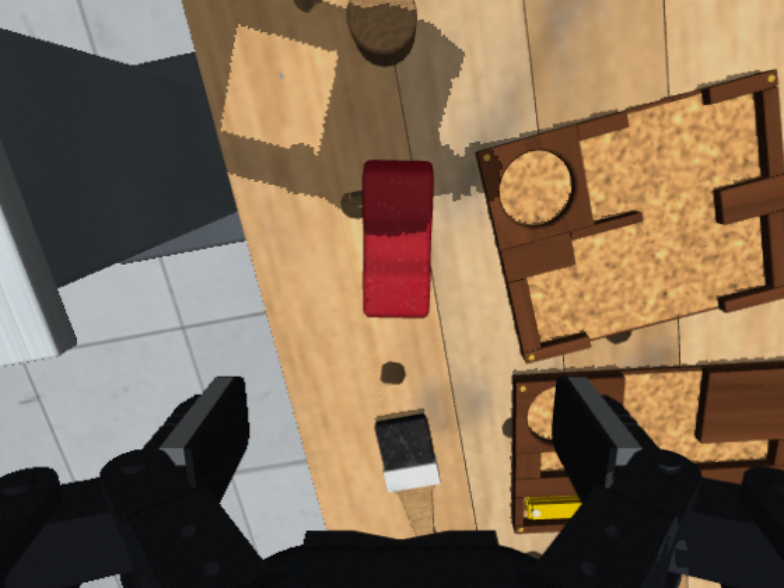

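The wrist view shows the block squarely, with corners at about (364,162) to (430,317). The sanding well is at (536,187), and the brush ferrule and bristles are around (407,450).

Run:
```python
from h import *
import pickle
f=pickle.load(open('w1.pkl','rb'));T=pickle.load(open('f0.pkl','rb'))['top']
h=cv2.cvtColor(f['img'],cv2.COLOR_BGR2HSV);m=(((h[...,0]<8)|(h[...,0]>170))&(h[...,1]>150)&(h[...,2]>50)).astype(np.uint8)
m[:, :240]=0;m[:,330:]=0;m[240:]=0
c=max(cv2.findContours(m,0,1)[0],key=cv2.contourArea);
for z in(.04,):
    P=plane(f,c.reshape(-1,2),z);r=cv2.minAreaRect((P[:,:2]*1000).astype(np.float32));print('block',r)
w=lambda *u:np.array(u)/1.4
bl=w((362,315),(430,317));bt=[[(x+.5)/2.6-.5+160,(y+.5)/2.6-.5+145] for x,y in((497,321),(503,279))]
for a,b in zip(bl,bt): print('blk corner',tri(T,b,f,a))
ct=lambda u,v:[(u+.5)/2.6-.5+160,(v+.5)/2.6-.5+145]
print('well',plane(f,w((536,187)),.016),tri(T,ct(428,195),f,w((536,187))))
print('sand corners',plane(f,w((478,152),(776,70),(528,360)),.016))
print('brush bristles/ferrule',plane(f,w((376,418),(425,410),(439,484),(387,491)),.014))
print('mark corner',plane(f,w((514,372),(514,530)),.016))
print('recess block',plane(f,w((580,135),(757,95),(766,180),(720,192),(600,225)),.006))
```

```text
block ((430.5263977050781, -110.94711303710938), (103.22853088378906, 44.451499938964844), 78.1985092163086)
blk corner (array([ 0.39613998, -0.16622516,  0.01029413]), np.float64(0.004860089352680034))
blk corner (array([ 0.44287004, -0.1724689 ,  0.02167705]), np.float64(0.0001416180000294229))
well [[ 0.52938147 -0.0958863   0.016     ]] (array([ 0.53216824, -0.09854108,  0.00449368]), np.float64(0.0023171884590810136))
sand corners [[ 0.4939904  -0.06591803  0.016     ]
 [ 0.69098333 -0.04995382  0.016     ]
 [ 0.5091141  -0.22139869  0.016     ]]
brush bristles/ferrule [[ 0.38763212 -0.24916797  0.014     ]
 [ 0.42626233 -0.24933545  0.014     ]
 [ 0.42592324 -0.31758125  0.014     ]
 [ 0.3831835  -0.31637842  0.014     ]]
mark corner [[ 0.49761654 -0.22917836  0.016     ]
 [ 0.48005377 -0.37213803  0.016     ]]
recess block [[ 0.56526818 -0.06796011  0.006     ]
 [ 0.68519277 -0.06359826  0.006     ]
 [ 0.69136957 -0.12167994  0.006     ]
 [ 0.65906822 -0.12420739  0.006     ]
 [ 0.57366543 -0.13207863  0.006     ]]
```

move_arm --pt "0.56 -0.18 3.5 0 0 1.1 1" --pt "0 0 4 0 0 0 1" --pt "0 0 4 0 0 0 1" --pt "0 0 4 0 0 0 1" --pt "0 0 4 0 0 0 1" --pt "0 0 2 0 0 0 1" --pt "0 0 1 0 0 0 1" --pt "0 0 0 0 0 0 0.3" --pt "0 0 0 0 0 0 -1" --pt "0 0 0 0 0 0 -1" --pt "0 0 0 0 0 0 -1" --pt "0 0 0 0 0 0 -1" --pt "0 0 0 0 0 0 -1" --pt "0 0 0 0 0 0 -1" --pt "0 0 0 0 0 0 -1" --pt "0 0 0 0 0 0 -1"

```text
time: 3.2
tool_pos: [0.4335, -0.115, 0.028]
tool_rot: [0.002, 0.778, 0.628, 0.001]
contact_force: [-0.1, 0.8, 7.3]
gripper_width: 0.517
grasp_force: 62.9
```

move_arm --pt "0 0 -1 0 0 0 -1" --pt "0 0 -3.5 0 0 0 -1" --pt "0 0 -4 0 0 0 -1" --pt "0 0 -4 0 0 0 -1" --pt "0 0 -4 0 0 0 -1" --pt "1.19 3.68 0 0 0 0 -1" --pt "1.19 3.68 0 0 0 0 -1" --pt "1.19 3.68 0 0 0 0 -1" --pt "1.19 3.68 0 0 0 0 -1" --pt "1.19 3.68 0 0 0 6.7 -1" --pt "0 0 0 0 0 6.7 -1" --pt "0 0 0 0 0 6.7 -1" --pt "0 0 0 0 0 6.7 -1" --pt "0 0 0 0 0 6.7 -1" --pt "0 0 0 0 0 6.7 -1" --pt "0 0 0 0 0 6.7 -1" --pt "0 0 0 0 0 6.7 -1" --pt "0 0 0 0 0 6.7 -1" --pt "0 0 0 0 0 6.7 -1" --pt "0 0 0 0 0 6.7 -1"

```text
time: 4.87
tool_pos: [0.6234, -0.0944, 0.1908]
tool_rot: [-0.0, 0.999, 0.033, -0.0]
contact_force: [0.3, -0.4, -2.0]
gripper_width: 0.518
grasp_force: 62.4
```

Run:
```python
from h import *
import pickle
st()
f=grab('wrist');pickle.dump(f,open('w2.pkl','wb'));cv2.imwrite('pics/w2.png',cv2.resize(f['img'],(784,588)))
print(plan((.626,-.0955,.034),4.2), -np.array(f["R"]).T@f["t"])
```

```text
4.9 [ 0.6234 -0.0944  0.1908] 3.8 F [ 0.3 -0.4 -2. ] w 0.518 g 62.4
{'t': array([ 0.26,  0.13, 15.67]), 'az': np.float64(-0.6)} [ 0.69365135 -0.08937382  0.31312339]
```

View pics/w2.png

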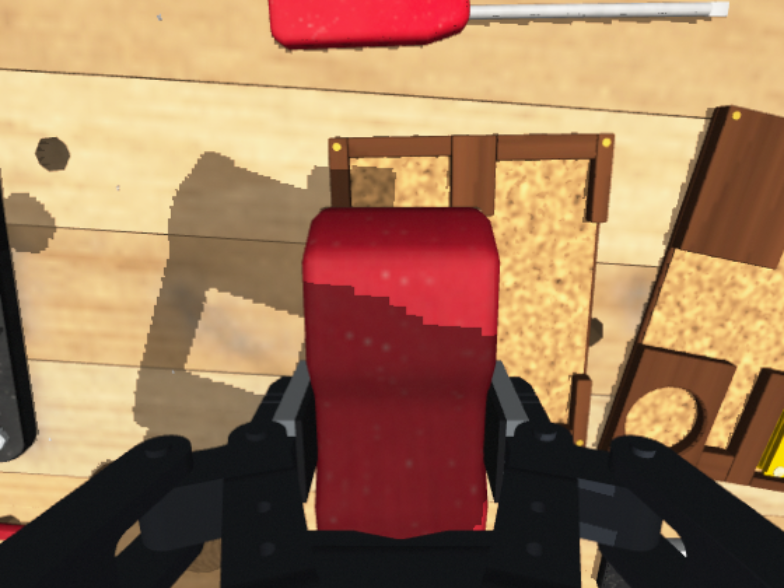

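The block is held squarely. The tray's far corners are at (330,138) and (614,135), and the block's far end is at row 210.

Run:
```python
from h import *
import pickle
f=pickle.load(open('w2.pkl','rb'));w=lambda *u:np.array(u)/1.4
print(plane(f,w((330,138),(614,135)),.016))
print('block far end',plane(f,w((400,209),(304,245),(498,245)),.195), plane(f,w((400,209),(304,245),(498,245)),.203))
print('recess far edge L,R', plane(f,w((350,157),(450,155)),.006))
print('mark', plane(f,w((720,105),(622,400),(664,418)),.016))
```

```text
[[ 0.6927069  -0.05076788  0.016     ]
 [ 0.70502928 -0.20709748  0.016     ]]
block far end [[ 0.6788138  -0.09038054  0.195     ]
 [ 0.6690393  -0.06872129  0.195     ]
 [ 0.6720496  -0.1136153   0.195     ]] [[ 0.67981868 -0.09031236  0.203     ]
 [ 0.67070617 -0.07012     0.203     ]
 [ 0.67351259 -0.11197352  0.203     ]]
recess far edge L,R [[ 0.68291455 -0.06128212  0.006     ]
 [ 0.68787737 -0.11860459  0.006     ]]
mark [[ 0.72486357 -0.26250393  0.016     ]
 [ 0.54462051 -0.2418365   0.016     ]
 [ 0.53350081 -0.27172283  0.016     ]]
```

move_arm --pt "0 0.08 3 0 0 -0.5 -1" --pt "0 0 4 0 0 0 -1" --pt "0 0 3.5 0 0 0 -1" --pt "0 0 2.5 0 0 0 -1" --pt "0 0 1 0 0 0 -1" --pt "0 0 0.6 0 0 0 -1" --pt "0 0 0.5 0 0 0 -1" --pt "0 0 0.4 0 0 0 -1" --pt "0 0 0 0 0 0 -1" --pt "0 0 0 0 0 0 -1"

```text
time: 5.75
tool_pos: [0.6249, -0.0956, 0.037]
tool_rot: [0.0, 0.999, 0.041, 0.001]
contact_force: [-1.0, 0.7, -1.2]
gripper_width: 0.52
grasp_force: 62.3
```

move_arm --pt "0 0 0.2 0 0 0 -1" --pt "0 0 0.15 0 0 0 -1" --pt "0 0 0 0 0 0 -1"

```text
time: 6.0
tool_pos: [0.625, -0.0956, 0.034]
tool_rot: [0.0, 0.999, 0.041, 0.001]
contact_force: [-1.0, 0.1, 4.6]
gripper_width: 0.517
grasp_force: 63.2
```

move_arm --pt "0 0 0 0 0 0 0.5" --pt "0 0 0 0 0 0 0.5" --pt "0 0 0 0 0 0 0.5" --pt "0 0 -1.5 0 0 0 0.5" --pt "0 0 -3.5 0 0 0 0.5" --pt "0 0 -4 0 0 0 1" --pt "0 0 -4 0 0 0 1" --pt "0 0 -3.5 0 0 0 1" --pt "-2.93 2.39 0 0 0 0 1" --pt "-2.93 2.39 0 0 0 0 1" --pt "-2.93 2.39 0 0 0 0 1" --pt "-2.93 2.39 0 0 0 0 1" --pt "-2.93 2.39 0 0 0 0 1" --pt "-2.93 2.39 0 0 0 0 1" --pt "-2.93 2.39 0 0 0 0 1" --pt "-2.93 2.39 0 0 0 0 1"

```text
time: 7.33
tool_pos: [0.4043, -0.3059, 0.1981]
tool_rot: [0.001, 0.999, 0.041, 0.001]
contact_force: [-0.0, -1.4, 0.7]
gripper_width: 0.998
grasp_force: 0.0
```

move_arm --pt "0 0 0 0 0 -7.1 1" --pt "0 0 0 0 0 -7.1 1" --pt "0 0 0 0 0 -7.1 1" --pt "0 0 0 0 0 -7.1 1" --pt "0 0 0 0 0 -7.1 1" --pt "0 0 0 0 0 -7.1 1" --pt "0 0 0 0 0 -7.1 1" --pt "0 0 0 0 0 -7.1 1" --pt "0 0 0 0 0 -7.1 1" --pt "0 0 0 0 0 -7.1 1" --pt "0 0 0 0 0 -7.1 1" --pt "0 0 0 0 0 -7.1 1"

```text
time: 8.33
tool_pos: [0.4057, -0.305, 0.198]
tool_rot: [0.001, 0.706, 0.708, 0.0]
contact_force: [0.1, -0.1, 0.5]
gripper_width: 1.002
grasp_force: 0.0
```

Run:
```python
from h import *
import pickle
st()
f=grab('wrist');pickle.dump(f,open('w3.pkl','wb'));cv2.imwrite('pics/w3.png',cv2.resize(f['img'],(784,588)))
```

```text
8.3 [ 0.4057 -0.305   0.198 ] 90.2 F [ 0.1 -0.1  0.5] w 1.002 g 0.0
```

View pics/w3.png

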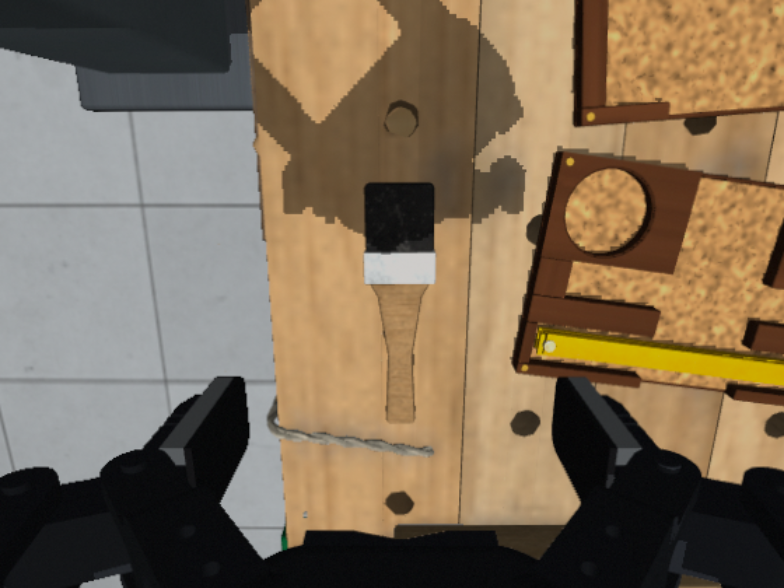

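The brush is clear in this view: bristle end at row 183, ferrule rows 252–284, handle end at (400,422). The marking well is at (606,211), with tray corners at (560,150) and (516,370).

Run:
```python
from h import *
import pickle
f=pickle.load(open('w3.pkl','rb'));T=pickle.load(open('f0.pkl','rb'))['top'];w=lambda *u:np.array(u)/1.4
ct=lambda u,v:[(u+.5)/2.6-.5+160,(v+.5)/2.6-.5+145]
print('tip, ferr, handle end',plane(f,w((399,184),(400,268),(400,422)),.013))
print('corners',plane(f,w((365,252),(434,252),(365,284),(435,284)),.014))
print('heights',tri(T,ct(642,290),f,w((434,284))),tri(T,ct(642,330),f,w((365,284))),tri(T,ct(735,305),f,w((400,422))))
print('mark c,d well',plane(f,w((516,370),(560,150),(606,211)),.016), tri(T,ct(595,192),f,w((606,211))))
```

```text
tip, ferr, handle end [[ 0.404509   -0.25788691  0.013     ]
 [ 0.40529418 -0.30829598  0.013     ]
 [ 0.40571704 -0.41410404  0.013     ]]
corners [[ 0.38413938 -0.29821461  0.014     ]
 [ 0.42576422 -0.29804711  0.014     ]
 [ 0.38384263 -0.31823807  0.014     ]
 [ 0.42682433 -0.31806456  0.014     ]]
heights (array([ 0.42636087, -0.31862765,  0.01417682]), np.float64(0.001213397880994663)) (array([ 0.38247323, -0.32399824, -0.00661566]), np.float64(0.00018671382777363425)) (array([ 0.40605779, -0.42308828, -0.00267143]), np.float64(0.0007144781859446488))
mark c,d well [[ 0.4800081  -0.37453679  0.016     ]
 [ 0.49605786 -0.23813911  0.016     ]
 [ 0.52626133 -0.27258505  0.016     ]] (array([ 0.52991114, -0.27458264,  0.00801015]), np.float64(0.00209128030882683))
```

move_arm --pt "0 0 3 0 0 0 1" --pt "0 0 4 0 0 0 1" --pt "0 0 4 0 0 0 1" --pt "0 0 3.5 0 0 0 1" --pt "0 0 1.5 0 0 0 0.5" --pt "0 0 0.7 0 0 0 0" --pt "0 0 0 0 0 0 -1" --pt "0 0 0 0 0 0 -1" --pt "0 0 0 0 0 0 -1" --pt "0 0 0 0 0 0 -1" --pt "0 0 0 0 0 0 -1"

```text
time: 9.3
tool_pos: [0.4072, -0.3068, 0.0331]
tool_rot: [0.003, 0.708, 0.706, -0.0]
contact_force: [-1.8, 0.1, 6.4]
gripper_width: 0.01
grasp_force: 3.5
```

The fingers closed above the thin brush, so the tip reach of 19 mm holds when shut and is less when open. I'll reopen and go lower.

move_arm --pt "0 0 -0.3 0 0 0 1" --pt "0 0 -0.5 0 0 0 1" --pt "0 0 0 0 0 0 1" --pt "0 0 0 0 0 0 1" --pt "0 0 0 0 0 0 1" --pt "0 0 1 0 0 0 1" --pt "0 0 0.8 0 0 0 1" --pt "0 0 0.4 0 0 0 1" --pt "0 0 0 0 0 0 0.3" --pt "0 0 0 0 0 0 -1" --pt "0 0 0 0 0 0 -1" --pt "0 0 0 0 0 0 -1" --pt "0 0 0 0 0 0 -1" --pt "0 0 0 0 0 0 -1"

```text
time: 10.47
tool_pos: [0.4068, -0.306, 0.0174]
tool_rot: [0.002, 0.708, 0.706, -0.0]
contact_force: [0.9, -0.5, 6.1]
gripper_width: 0.498
grasp_force: 64.7
```

move_arm --pt "0 0 -0.6 0 0 0 -1" --pt "0 0 -2.4 0 0 0 -1" --pt "0 0 -4 0 0 0 -1" --pt "0 0 -4 0 0 0 -1" --pt "0 0 -4 0 0 0 -1" --pt "1.85 3.22 0 0 0 0 -1" --pt "1.85 3.22 0 0 0 0 -1" --pt "1.85 3.22 0 0 0 0 -1" --pt "1.85 3.22 0 0 0 0 -1" --pt "1.85 3.22 0 0 0 0 -1" --pt "1.85 3.22 0 0 0 0 -1" --pt "1.85 3.22 0 0 0 0 -1"

```text
time: 11.47
tool_pos: [0.6324, -0.1746, 0.1654]
tool_rot: [-0.0, 0.708, 0.706, -0.0]
contact_force: [0.4, -0.7, -0.8]
gripper_width: 0.497
grasp_force: 61.6
```

move_arm --pt "0 0 0 0 0 7.1 -1" --pt "0 0 0 0 0 7.1 -1" --pt "0 0 0 0 0 7.1 -1" --pt "0 0 0 0 0 7.1 -1" --pt "0 0 0 0 0 7.1 -1" --pt "0 0 0 0 0 7.1 -1" --pt "0 0 0 0 0 7.1 -1" --pt "0 0 0 0 0 7.1 -1" --pt "0 0 0 0 0 7.1 -1" --pt "0 0 0 0 0 7.1 -1" --pt "0 0 0 0 0 7.1 -1" --pt "0 0 0 0 0 7.1 -1"

```text
time: 12.47
tool_pos: [0.6309, -0.1758, 0.1654]
tool_rot: [-0.0, 0.999, 0.038, -0.001]
contact_force: [0.9, 0.9, -0.9]
gripper_width: 0.494
grasp_force: 61.6
```

Run:
```python
from h import *
import pickle
st()
f=grab('wrist');pickle.dump(f,open('w4.pkl','wb'));cv2.imwrite('pics/w4.png',cv2.resize(f['img'],(784,588)))
print(plan((.633,-.1774,.0235),4.3))
```

```text
12.5 [ 0.6309 -0.1758  0.1654] 4.3 F [ 0.9  0.9 -0.9] w 0.494 g 61.6
{'t': array([ 0.2 ,  0.18, 14.19]), 'az': np.float64(-0.2)}
```

View pics/w4.png

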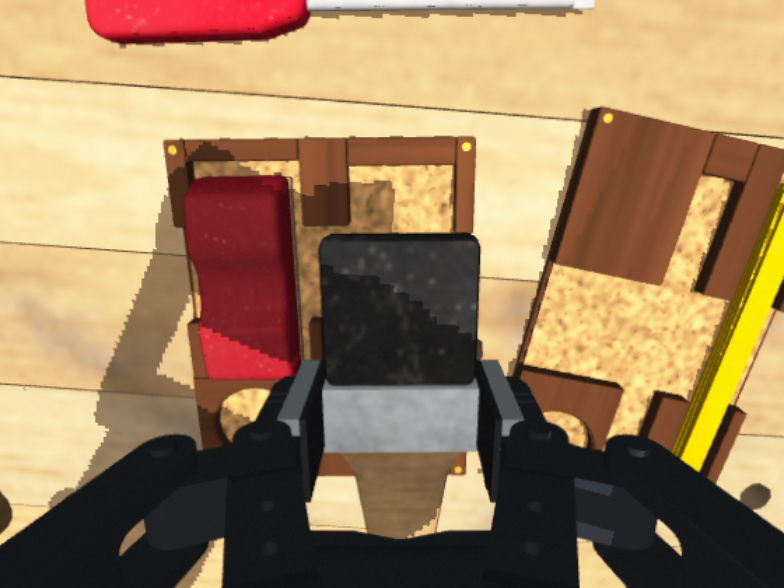

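The block sits inside its recess. The brush's far edge is at row 235 and the brush recess's far edge runs from (350,165) to (455,165). Tray corners are at (164,140), (476,138) and (466,473).

Run:
```python
from h import *
import pickle
f=pickle.load(open('w4.pkl','rb'));w=lambda *u:np.array(u)/1.4
C=plane(f,w((164,140),(476,138),(466,473)),.016);print(C)
th=np.radians(4.4);R=np.array([[np.cos(th),-np.sin(th)],[np.sin(th),np.cos(th)]])
for p,q in zip(C,[(.1,.08),(.1,-.08),(-.1,-.08)]): print('centre',p[:2]-R@q)
print('recess edge',plane(f,w((350,165),(455,165)),.006))
B=plane(f,w((322,235),(400,234),(478,235)),.162);print('brush tip',B, plane(f,w((323,450),(476,450)),.162))
s=manip.state()['tool_pos']; print((R.T@(B[1,:2]-s[:2])))
```

```text
[[ 0.69285315 -0.05084228  0.016     ]
 [ 0.70546471 -0.20823046  0.016     ]
 [ 0.50991779 -0.2250513   0.016     ]]
centre [ 0.59928539 -0.13827841]
centre [ 0.59962191 -0.13613814]
centre [ 0.60348554 -0.13761517]
recess edge [[ 0.68688427 -0.14461801  0.006     ]
 [ 0.69108503 -0.20010939  0.006     ]]
brush tip [[ 0.67764969 -0.1527547   0.162     ]
 [ 0.67933537 -0.17182167  0.162     ]
 [ 0.68053925 -0.19092294  0.162     ]] [[ 0.61719101 -0.15500538  0.162     ]
 [ 0.62041716 -0.19751305  0.162     ]]
[0.04857096 0.00024429]
```

move_arm --pt "0.38 0.13 3 0 0 0 -1" --pt "0 0 4 0 0 0 -1" --pt "0 0 3.5 0 0 0 -1" --pt "0 0 1.8 0 0 0 -1" --pt "0 0 0.8 0 0 0 -1" --pt "0 0 0.5 0 0 0 -1" --pt "0 0 0.3 0 0 0 -1" --pt "0 0 0.2 0 0 0 -1" --pt "0 0 0 0 0 0 -1" --pt "0 0 0 0 0 0 -1"

```text
time: 13.35
tool_pos: [0.6364, -0.1774, 0.0266]
tool_rot: [0.001, 0.999, 0.041, 0.001]
contact_force: [0.4, -0.5, -0.7]
gripper_width: 0.493
grasp_force: 61.6
```

move_arm --pt "-0.1 0 0.2 0 0 0 -1" --pt "0 0 0.15 0 0 0 -1" --pt "0 0 0 0 0 0 -1"

```text
time: 13.6
tool_pos: [0.6353, -0.1775, 0.0234]
tool_rot: [0.0, 0.999, 0.041, 0.001]
contact_force: [-0.8, 0.5, 5.7]
gripper_width: 0.501
grasp_force: 64.4
```

move_arm --pt "0 0 0 0 0 0 0.25" --pt "0 0 0 0 0 0 0.25" --pt "0 0 0 0 0 0 0.25" --pt "0 0 -1.2 0 0 0 0.25" --pt "0 0 -3.5 0 0 0 0.25" --pt "0 0 -4 0 0 0 1" --pt "0 0 -4 0 0 0 1" --pt "0 0 -4 0 0 0 1" --pt "-1.83 -3.15 0 0 0 0 1" --pt "-1.83 -3.15 0 0 0 0 1" --pt "-1.83 -3.15 0 0 0 0 1" --pt "-1.83 -3.15 0 0 0 0 1" --pt "-1.83 -3.15 0 0 0 0 1" --pt "-1.83 -3.15 0 0 0 0 1" --pt "-1.83 -3.15 0 0 0 0 1" --pt "-1.83 -3.15 0 0 0 0 1" --pt "-1.83 -3.15 0 0 0 0 1"

```text
time: 15.02
tool_pos: [0.4459, 0.0932, 0.189]
tool_rot: [-0.0, 0.999, 0.04, 0.0]
contact_force: [0.1, 0.9, -0.1]
gripper_width: 1.0
grasp_force: 0.0
```

move_arm --pt "0 0 0 0 0 -6.7 1" --pt "0 0 0 0 0 -6.7 1" --pt "0 0 0 0 0 -6.7 1" --pt "0 0 0 0 0 -6.7 1" --pt "0 0 0 0 0 -6.7 1" --pt "0 0 0 0 0 -6.7 1" --pt "0 0 0 0 0 0 1"

```text
time: 15.6
tool_pos: [0.4471, 0.0921, 0.189]
tool_rot: [0.0, 0.924, 0.382, 0.0]
contact_force: [0.4, 0.3, 0.5]
gripper_width: 1.003
grasp_force: 0.0
```

Run:
```python
from h import *
import pickle
st()
f=grab('wrist');pickle.dump(f,open('w5.pkl','wb'));cv2.imwrite('pics/w5.png',cv2.resize(f['img'],(784,588)))
```

```text
15.6 [0.4471 0.0921 0.189 ] 45.0 F [0.4 0.3 0.5] w 1.003 g 0.0
```

View pics/w5.png

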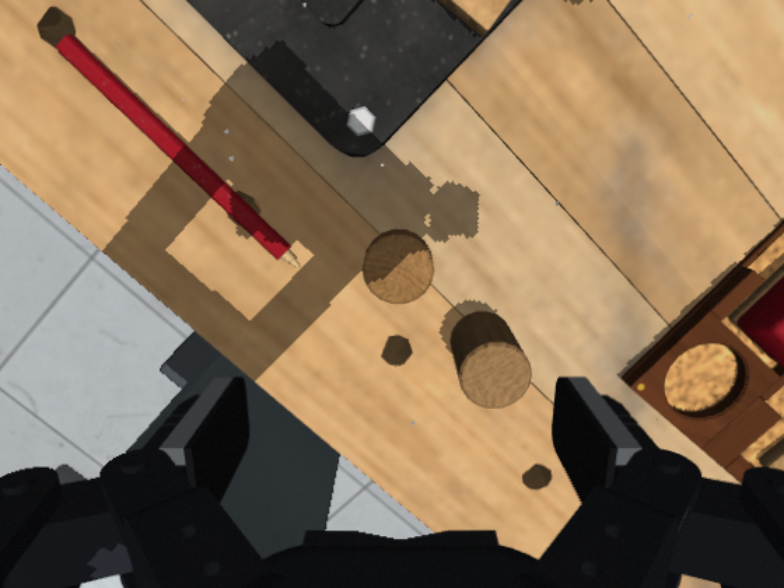

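The low dog's top is centred at (398,267) and the tall dog's at (496,375). The pencil runs from (62,42) to its tip at (298,266).

Run:
```python
from h import *
import pickle
f=pickle.load(open('w5.pkl','rb'));F0=pickle.load(open('f0.pkl','rb'));T,S=F0['top'],F0['side'];w=lambda *u:np.array(u)/1.4
ct=lambda u,v:[(u+.5)/2.6-.5+160,(v+.5)/2.6-.5+145]
cs=lambda u,v:[(u+.5)/2.9-.5+230,(v+.5)/2.9-.5+120]
print('low',plane(f,w((398,264)),.022),tri(T,ct(248,282),f,w((398,264))),tri(S,cs(277,350),f,w((398,264))))
print('edges',plane(f,w((363,264),(433,264)),.022))
print('tall',plane(f,w((496,375)),.056),tri(T,ct(320,279),f,w((496,375))),tri(S,cs(303,274),f,w((496,375))))
print('pencil',plane(f,w((62,42),(298,266)),.006))
print('wells',plane(f,w((705,380)),.016))
print(plan((.4478,.0917,.0275),45))
```

```text
low [[0.44812349 0.09551659 0.022     ]] (array([0.44605099, 0.09247193, 0.00552626]), np.float64(0.001568865193741199)) (array([0.44661362, 0.09528747, 0.0288163 ]), np.float64(0.0058013605821313615))
edges [[0.43392881 0.10971912 0.022     ]
 [0.46231988 0.08131637 0.022     ]]
tall [[0.44773924 0.02021333 0.056     ]] (array([0.44902218, 0.01895741, 0.05426369]), np.float64(0.0033361442344071214)) (array([0.44692631, 0.01978243, 0.05664819]), np.float64(0.002192802564318299))
pencil [[0.40392655 0.3103098  0.006     ]
 [0.40168888 0.13494276 0.006     ]]
wells [[ 0.53094649 -0.09522615  0.016     ]]
{'t': array([ 0.02,  0.08, 16.14]), 'az': np.float64(-0.3)}
```

move_arm --pt "0.18 -0.05 3.5 0 0 0 1" --pt "0 0 4 0 0 0 1" --pt "0 0 4 0 0 0 1" --pt "0 0 3 0 0 0 1" --pt "0 0 1.6 0 0 0 1" --pt "0 0 0 0 0 0 0.3" --pt "0 0 0 0 0 0 -1" --pt "0 0 0 0 0 0 -1" --pt "0 0 0 0 0 0 -1" --pt "0 0 0 0 0 0 -1" --pt "0 0 0 0 0 0 -1" --pt "0 0 0 0 0 0 -1"

```text
time: 16.65
tool_pos: [0.4504, 0.0939, 0.0301]
tool_rot: [0.001, 0.924, 0.381, 0.002]
contact_force: [-0.6, -0.5, 7.0]
gripper_width: 0.463
grasp_force: 61.0
```

move_arm --pt "0 0 -0.6 0 0 0 -1" --pt "0 0 -3 0 0 0 -1" --pt "0 0 -4 0 0 0 -1" --pt "0 0 -4 0 0 0 -1" --pt "-1.29 3.2 0 0 0 0 -1" --pt "-1.29 3.2 0 0 0 0 -1" --pt "-1.29 3.2 0 0 0 0 -1" --pt "-1.29 3.2 0 0 0 0 -1" --pt "-1.29 3.2 0 0 0 0 -1" --pt "-1.29 3.2 0 0 0 0 -1" --pt "0 0 0 0 0 6.7 -1" --pt "0 0 0 0 0 6.7 -1" --pt "0 0 0 0 0 6.7 -1" --pt "0 0 0 0 0 6.7 -1" --pt "0 0 0 0 0 6.7 -1" --pt "0 0 0 0 0 6.7 -1" --pt "0 0 0 0 0 0 -1"

```text
time: 18.07
tool_pos: [0.5286, -0.097, 0.1439]
tool_rot: [0.0, 0.999, 0.04, 0.0]
contact_force: [-0.4, -0.3, 0.0]
gripper_width: 0.457
grasp_force: 60.6
```

Run:
```python
from h import *
import pickle
st()
f=grab('wrist');pickle.dump(f,open('w6.pkl','wb'));cv2.imwrite('pics/w6.png',cv2.resize(f['img'],(784,588)))
print(plan((.531,-.097,.0361),4.5))
```

```text
18.1 [ 0.5286 -0.097   0.1439] 4.5 F [-0.4 -0.3  0. ] w 0.457 g 60.6
{'t': array([ 0.24,  0.03, 10.77]), 'az': np.float64(0.3)}
```

View pics/w6.png

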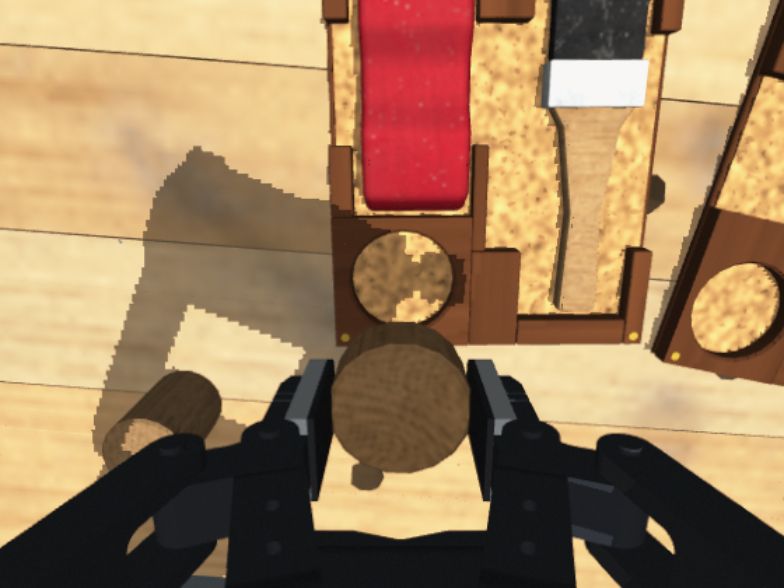

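The block and brush both lie within their recesses. The well is at (403,278) and the held dog's top centre is at (401,408).

Run:
```python
from h import *
import pickle
f=pickle.load(open('w6.pkl','rb'));w=lambda *u:np.array(u)/1.4
W=plane(f,w((403,278),(353,278),(453,278)),.016);D=plane(f,w((401,408),(332,408),(470,408),(401,472),(401,345)),.136)
print(W,D); d=W[0]-D[0];t=manip.state()['tool_pos']; print(plan((t[0]+d[0],t[1]+d[1],.0361),4.5))
print('corner', plane(f,w((336,344),(640,342)),.016)); print('mwell',plane(f,w((735,308)),.016))
```

```text
[[ 0.53339223 -0.09783859  0.016     ]
 [ 0.53140965 -0.07291481  0.016     ]
 [ 0.53537759 -0.12276585  0.016     ]] [[ 0.52706361 -0.09706901  0.136     ]
 [ 0.52551574 -0.07774313  0.136     ]
 [ 0.52858699 -0.11639988  0.136     ]
 [ 0.50621064 -0.09874277  0.136     ]
 [ 0.54601473 -0.09554806  0.136     ]]
{'t': array([ 0.62,  0.13, 10.77]), 'az': np.float64(0.3)}
corner [[ 0.49532764 -0.06602505  0.016     ]
 [ 0.50887703 -0.22370503  0.016     ]]
mwell [[ 0.53111194 -0.26886613  0.016     ]]
```

move_arm --pt "0.45 0.08 3 0 0 0 -1" --pt "0 0 3.5 0 0 0 -1" --pt "0 0 2 0 0 0 -1" --pt "0 0 0.7 0 0 0 -1" --pt "0 0 0.5 0 0 0 -1" --pt "0 0 0.3 0 0 0 -1" --pt "0 0 0.3 0 0 0 -1" --pt "0 0 0.2 0 0 0 -1" --pt "0 0 0 0 0 0 -1" --pt "0 0 0 0 0 0 -1"

```text
time: 18.95
tool_pos: [0.5338, -0.0976, 0.0392]
tool_rot: [0.0, 0.999, 0.041, 0.001]
contact_force: [0.2, 0.5, -0.3]
gripper_width: 0.461
grasp_force: 60.6
```

move_arm --pt "0 0 0.2 0 0 0 -1" --pt "0 0 0.15 0 0 0 -1" --pt "0 0 0 0 0 0 -1"

```text
time: 19.2
tool_pos: [0.5338, -0.0976, 0.0361]
tool_rot: [0.0, 0.999, 0.041, 0.0]
contact_force: [-1.9, 0.2, 6.0]
gripper_width: 0.46
grasp_force: 61.2
```

move_arm --pt "0 0 0 0 0 0 0.2" --pt "0 0 0 0 0 0 0.2" --pt "0 0 0 0 0 0 0.2" --pt "0 0 -1.2 0 0 0 0.2" --pt "0 0 -3 0 0 0 0.2" --pt "0 0 -3.5 0 0 -7.1 1" --pt "0 0 -3.5 0 0 -7.1 1" --pt "0 0 -3.2 0 0 -7.1 1" --pt "0 0 0 0 0 -7.1 1" --pt "0 0 0 0 0 -7.1 1" --pt "0 0 0 0 0 -7.1 1" --pt "0 0 0 0 0 -7.1 1" --pt "0 0 0 0 0 -7.1 1" --pt "0 0 0 0 0 -7.1 1" --pt "0 0 0 0 0 -7.1 1" --pt "0 0 0 0 0 -7.1 1" --pt "0 0 0 0 0 -7.1 1"

```text
time: 20.62
tool_pos: [0.5332, -0.0973, 0.1796]
tool_rot: [0.0, 0.706, 0.708, 0.0]
contact_force: [0.2, -0.6, -0.0]
gripper_width: 0.999
grasp_force: 0.0
```

move_arm --pt "3.6 -1.44 0 0 0 0 1" --pt "3.6 -1.44 0 0 0 0 1" --pt "3.6 -1.44 0 0 0 0 1" --pt "3.6 -1.44 0 0 0 0 1" --pt "3.6 -1.44 0 0 0 0 1" --pt "3.6 -1.44 0 0 0 0 1" --pt "3.6 -1.44 0 0 0 0 1" --pt "3.6 -1.44 0 0 0 0 1" --pt "3.6 -1.44 0 0 0 0 1" --pt "0 0 0 0 0 0 1"

```text
time: 21.45
tool_pos: [0.4018, 0.2317, 0.1797]
tool_rot: [-0.001, 0.705, 0.709, 0.001]
contact_force: [0.2, 0.0, -0.2]
gripper_width: 1.003
grasp_force: 0.0
```

Run:
```python
from h import *
import pickle
st()
f=grab('wrist');T=grab('top');pickle.dump((f,T),open('w7.pkl','wb'))
a=cv2.resize(f['img'],(480,360));b=cv2.resize(T['img'][150:240,280:380],None,fx=3,fy=3,interpolation=cv2.INTER_CUBIC)
c=np.zeros((360,780,3),np.uint8);c[:,:480]=a;c[:270,480:]=b
cv2.imwrite('pics/w7.png',c)
for F,n in((f,'wrist'),(T,'top')):
    h=cv2.cvtColor(F['img'],cv2.COLOR_BGR2HSV);m=(((h[...,0]<9)|(h[...,0]>170))&(h[...,1]>130)&(h[...,2]>40)).astype(np.uint8)
    for c in cv2.findContours(m,0,1)[0]:
        if cv2.contourArea(c)<60: continue
        P=plane(F,c.reshape(-1,2),.008)[:,:2]
        r=cv2.minAreaRect((P*1000).astype(np.float32))
        if max(r[1])>130 and min(r[1])<25: print(n,r,c.reshape(-1,2).min(0),c.reshape(-1,2).max(0))
```

```text
21.4 [0.4018 0.2317 0.1797] 90.3 F [ 0.2  0.  -0.2] w 1.003 g 0.0
wrist ((402.3382873535156, 229.4132080078125), (164.03662109375, 12.226325035095215), 89.09963989257812) [279  90] [297 285]
```

View pics/w7.png

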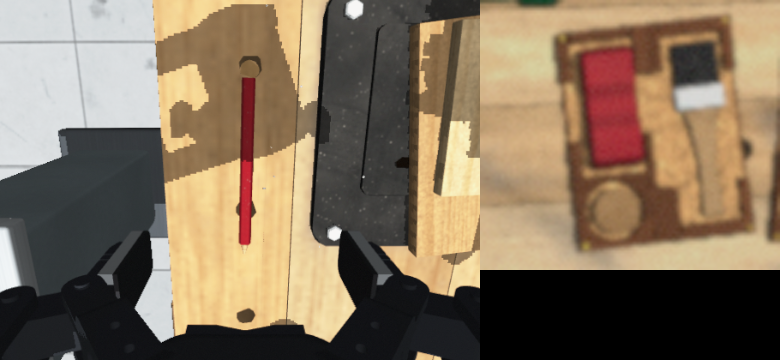

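The sanding tray holds all three items, seated. The pencil's red part is 164 x 12.2 mm as measured, with its pointed end toward -y.

move_arm --pt "-0.82 0.05 3 0 0 1.2 0" --pt "0 0 4 0 0 0 0" --pt "0 0 4 0 0 0 0" --pt "0 0 3 0 0 0 0" --pt "0 0 1.5 0 0 0 0" --pt "0 0 0.4 0 0 0 0" --pt "0 0 0 0 0 0 -0.5" --pt "0 0 0 0 0 0 -1" --pt "0 0 0 0 0 0 -1" --pt "0 0 0 0 0 0 -1" --pt "0 0 0 0 0 0 -1"

```text
time: 22.47
tool_pos: [0.4061, 0.2186, 0.021]
tool_rot: [0.001, 0.715, 0.699, 0.001]
contact_force: [0.4, -2.1, 3.1]
gripper_width: 0.119
grasp_force: 59.6
```

move_arm --pt "0 0 -0.5 0 0 0 -1" --pt "0 0 -3.5 0 0 0 -1" --pt "0 0 -4 0 0 0 -1" --pt "0 0 -4 0 0 0 -1" --pt "-3.59 1.37 0 0 0 0 -1" --pt "-3.59 1.37 0 0 0 0 -1" --pt "-3.59 1.37 0 0 0 0 -1" --pt "-3.59 1.37 0 0 0 0 -1" --pt "-3.59 1.37 0 0 0 0 -1" --pt "-3.59 1.37 0 0 0 0 -1" --pt "-3.59 1.37 0 0 0 0 -1" --pt "-3.59 1.37 0 0 0 0 -1" --pt "-3.59 1.37 0 0 0 0 -1" --pt "-3.59 1.37 0 0 0 0 -1" --pt "-3.59 1.37 0 0 0 0 -1" --pt "-3.59 1.37 0 0 0 0 -1" --pt "-3.59 1.37 0 0 0 0 -1" --pt "-3.59 1.37 0 0 0 0 -1" --pt "-3.59 1.37 0 0 0 0 -1"

```text
time: 24.05
tool_pos: [0.598, -0.326, 0.1399]
tool_rot: [-0.0, 0.715, 0.699, 0.0]
contact_force: [0.0, -0.1, 0.3]
gripper_width: 0.115
grasp_force: 59.1
```

move_arm --pt "0 0 0 0 0 6.9 -1" --pt "0 0 0 0 0 6.9 -1" --pt "0 0 0 0 0 6.9 -1" --pt "0 0 0 0 0 6.9 -1" --pt "0 0 0 0 0 6.9 -1" --pt "0 0 0 0 0 6.9 -1" --pt "0 0 0 0 0 6.9 -1" --pt "0 0 0 0 0 6.9 -1" --pt "0 0 0 0 0 6.9 -1" --pt "0 0 0 0 0 6.9 -1" --pt "0 0 0 0 0 6.9 -1" --pt "0 0 0 0 0 6.9 -1" --pt "0 0 0 0 0 6.9 -1" --pt "0 0 0 0 0 6.9 -1" --pt "0 0 0 0 0 0 -1" --pt "0 0 0 0 0 0 -1" --pt "0 0 0 0 0 0 -1"

```text
time: 25.47
tool_pos: [0.5977, -0.3243, 0.1399]
tool_rot: [-0.0, 0.998, -0.068, -0.0]
contact_force: [-0.3, 0.4, -0.1]
gripper_width: 0.115
grasp_force: 59.1
```

Run:
```python
from h import *
import pickle
st()
f=grab('wrist');st();pickle.dump(f,open('w8.pkl','wb'));cv2.imwrite('pics/w8.png',cv2.resize(f['img'],(784,588)))
```

```text
25.5 [ 0.5977 -0.3243  0.1399] -7.8 F [-0.3  0.4 -0.1] w 0.115 g 59.1
25.5 [ 0.5977 -0.3243  0.1398] -7.8 F [-0.5  0.7 -0.1] w 0.119 g 59.1
```

View pics/w8.png

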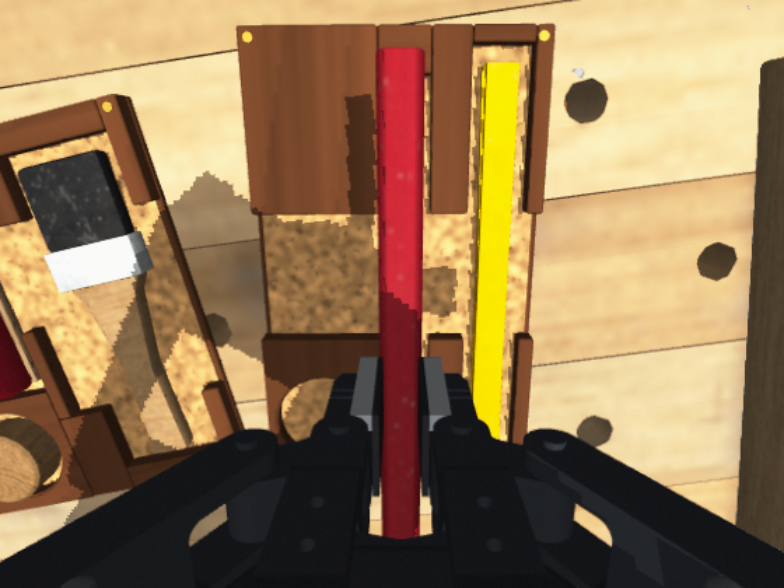

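The pencil is held blunt end forward, with its end at (402,48). The tray's far corners are at (238,26) and (553,24). The pencil recess lies between columns 377 and 432 and the rule is undisturbed.

Run:
```python
from h import *
import pickle
f=pickle.load(open('w8.pkl','rb'));w=lambda *u:np.array(u)/1.4
C=plane(f,w((238,26),(553,24)),.016)[:,:2]
v=C[0]-C[1];print(C,np.linalg.norm(v)); th=np.arctan2(-v[0],v[1]);print(np.degrees(th))
for th in (th,np.radians(-7.5)):
    R=np.array([[np.cos(th),-np.sin(th)],[np.sin(th),np.cos(th)]]);c=(C[0]-R@[.115,.07]+C[1]-R@[.115,-.07])/2
    print('c',c,'recess',c+R@[0,-.004],'well',c+R@[-.08,.039])
t=manip.state()['tool_pos'][:2]
for z in(.127,.119):
    E=plane(f,w((402,48),(380,50),(424,50)),z)[:,:2];print('end rel TCP',[(R.T@(e-t)).round(4) for e in E])
Q=plane(f,w((378,213),(430,213),(429,130),(432,75)),.016)[:,:2];print('recess side',[(R.T@(e-c)).round(4) for e in Q])
Q=plane(f,w((384,400),(419,400)),.127)[:,:2];print('pencil edges near pads',[(R.T@(e-t)).round(4) for e in Q])
```

```text
[[ 0.72484248 -0.27050143]
 [ 0.7071436  -0.40594489]] 0.13659495031173413
-7.444862480806698
c [ 0.60196249 -0.32332238] recess [ 0.6014442  -0.32728866] well [ 0.5276902  -0.27428539]
c [ 0.60197688 -0.32321265] recess [ 0.60145478 -0.32717843] well [ 0.52775181 -0.27410421]
end rel TCP [array([ 0.092 , -0.0007]), array([0.0916, 0.0046]), array([ 0.0915, -0.006 ])]
end rel TCP [array([ 0.0933, -0.0007]), array([0.0928, 0.0049]), array([ 0.0928, -0.0063])]
recess side [array([0.0335, 0.0088]), array([ 0.0334, -0.0158]), array([ 0.0711, -0.015 ]), array([ 0.0945, -0.0161])]
pencil edges near pads [array([-0.0017,  0.0049]), array([-0.0018, -0.0053])]
```

move_arm --pt "0.06 0.2 2.5 0 0 -0.3 -1" --pt "0 0 3.5 0 0 0 -1" --pt "0 0 2.5 0 0 0 -1" --pt "0 0 1 0 0 0 -1" --pt "0 0 0.6 0 0 0 -1" --pt "0 0 0.4 0 0 0 -1" --pt "0 0 0.3 0 0 0 -1" --pt "0 0 0.2 0 0 0 -1" --pt "0 0 0 0 0 0 -1" --pt "0 0 0 0 0 0 -1"

```text
time: 26.35
tool_pos: [0.5987, -0.3269, 0.0311]
tool_rot: [0.001, 0.998, -0.067, 0.001]
contact_force: [-0.8, 0.1, -0.1]
gripper_width: 0.125
grasp_force: 59.1
```

move_arm --pt "0 0 0.2 0 0 0 -1" --pt "0 0 0.15 0 0 0 -1" --pt "0 0 0.05 0 0 0 -1" --pt "0 0 0 0 0 0 -1"

```text
time: 26.68
tool_pos: [0.5985, -0.3268, 0.0271]
tool_rot: [0.0, 0.998, -0.067, 0.0]
contact_force: [-2.4, 0.5, 4.9]
gripper_width: 0.118
grasp_force: 59.7
```

move_arm --pt "0 0 0 0 0 0 -0.56" --pt "0 0 0 0 0 0 -0.56" --pt "0 0 0 0 0 0 -0.56" --pt "0 0 -1.2 0 0 0 -0.56" --pt "0 0 -3.3 0 0 0 -0.56" --pt "0 0 -4 0 0 0 0" --pt "0 0 -3.5 0 0 0 1" --pt "-1.95 -3.23 0 0 0 0 1" --pt "-1.95 -3.23 0 0 0 0 1" --pt "-1.95 -3.23 0 0 0 0 1" --pt "-1.95 -3.23 0 0 0 0 1" --pt "-1.95 -3.23 0 0 0 0 1" --pt "-1.95 -3.23 0 0 0 0 1" --pt "-1.95 -3.23 0 0 0 0 1" --pt "-1.95 -3.23 0 0 0 0 1" --pt "-1.95 -3.23 0 0 0 0 1" --pt "-1.95 -3.23 0 0 0 0 1" --pt "0 0 0 0 0 0 1" --pt "0 0 0 0 0 0 1" --pt "0 0 0 0 0 0 1"

```text
time: 28.35
tool_pos: [0.4481, 0.0194, 0.1466]
tool_rot: [0.0, 0.998, -0.066, 0.001]
contact_force: [-0.8, -0.4, -0.1]
gripper_width: 0.997
grasp_force: 0.0
```

Run:
```python
from h import *
st(); print(plan((.448,.0195,.040),-7.5))
```

```text
28.4 [0.4481 0.0194 0.1466] -7.6 F [-0.8 -0.4 -0.1] w 0.997 g 0.0
{'t': array([-1.000e-02, -1.000e-02,  1.066e+01]), 'az': np.float64(-0.1)}
```

move_arm --pt "0 0 3 0 0 0 1" --pt "0 0 4 0 0 0 1" --pt "0 0 2.6 0 0 0 1" --pt "0 0 1 0 0 0 1" --pt "0 0 0 0 0 0 0.2" --pt "0 0 0 0 0 0 -1" --pt "0 0 0 0 0 0 -1" --pt "0 0 0 0 0 0 -1" --pt "0 0 0 0 0 0 -1" --pt "0 0 0 0 0 0 -1" --pt "0 0 0 0 0 0 -1"

```text
time: 29.27
tool_pos: [0.45, 0.0192, 0.0424]
tool_rot: [0.0, 0.998, -0.067, 0.003]
contact_force: [0.5, 0.4, 5.8]
gripper_width: 0.451
grasp_force: 60.3
```

move_arm --pt "0 0 -0.6 0 0 0 -1" --pt "0 0 -3 0 0 0 -1" --pt "0 0 -4 0 0 0 -1" --pt "0 0 -3.4 0 0 0 -1" --pt "1.49 3.49 0 0 0 0 -1" --pt "1.49 3.49 0 0 0 0 -1" --pt "1.49 3.49 0 0 0 0 -1" --pt "1.49 3.49 0 0 0 0 -1" --pt "1.49 3.49 0 0 0 0 -1" --pt "1.49 3.49 0 0 0 0 -1" --pt "1.49 3.49 0 0 0 0 -1" --pt "1.49 3.49 0 0 0 0 -1" --pt "0 0 0 0 0 0 -1" --pt "0 0 0 0 0 0 -1" --pt "0 0 0 0 0 0 -1"

```text
time: 30.52
tool_pos: [0.5283, -0.2724, 0.1496]
tool_rot: [-0.001, 0.998, -0.067, -0.0]
contact_force: [0.2, 0.1, -0.5]
gripper_width: 0.455
grasp_force: 60.5
```

Run:
```python
from h import *
import pickle
st()
f=grab('wrist');pickle.dump(f,open('w9.pkl','wb'));cv2.imwrite('pics/w9.png',cv2.resize(f['img'],(784,588)))
```

```text
30.5 [ 0.5283 -0.2724  0.1496] -7.7 F [ 0.2  0.1 -0.5] w 0.455 g 60.5
```

View pics/w9.png

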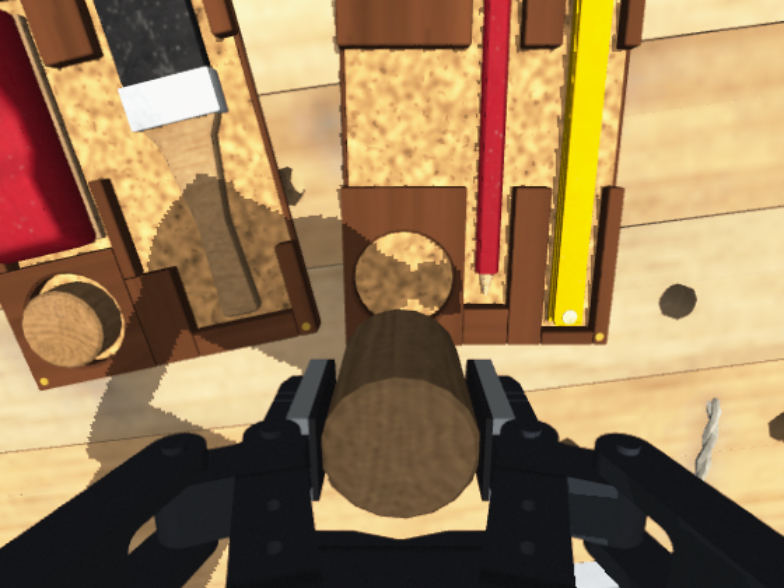

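The pencil lies inside its recess with both ends clear. The well is at (404,277) and the held dog's top is centred at (400,447).

Run:
```python
from h import *
import pickle
f=pickle.load(open('w9.pkl','rb'));w=lambda *u:np.array(u)/1.4
W=plane(f,w((404,277),(355,277),(453,277)),.016);D=plane(f,w((400,447),(400,376),(400,517),(322,440),(478,440)),.1636)
t=manip.state()['tool_pos'];print(W,D-t)
c=plane(f,w((607,343)),.016)[0,:2];th=np.radians(-7.5);R=np.array([[np.cos(th),-np.sin(th)],[np.sin(th),np.cos(th)]]);print('well from corner c',c+R@[.035,.109])
```

```text
[[ 0.53156523 -0.27469134  0.016     ]
 [ 0.53489171 -0.24986248  0.016     ]
 [ 0.52824144 -0.29952012  0.016     ]] [[ 0.00012439 -0.0003991   0.01396476]
 [ 0.01859409 -0.00287526  0.01396476]
 [-0.01985152  0.002279    0.01396476]
 [ 0.00447066  0.01779761  0.01396476]
 [-0.00046344 -0.01909638  0.01396476]]
well from corner c [ 0.53017133 -0.27358366]
```

move_arm --pt "0.29 0.12 3 0 0 0 -1" --pt "0 0 3 0 0 0 -1" --pt "0 0 1.8 0 0 0 -1" --pt "0 0 0.7 0 0 0 -1" --pt "0 0 0.5 0 0 0 -1" --pt "0 0 0.4 0 0 0 -1" --pt "0 0 0.3 0 0 0 -1" --pt "0 0 0 0 0 0 -1" --pt "0 0 0 0 0 0 -1"

```text
time: 31.32
tool_pos: [0.5321, -0.2749, 0.054]
tool_rot: [0.0, 0.998, -0.067, 0.001]
contact_force: [0.9, -0.6, -0.5]
gripper_width: 0.448
grasp_force: 60.5
```

move_arm --pt "0 0 0.3 0 0 0 -1" --pt "0 0 0.15 0 0 0 -1" --pt "0 0 0.15 0 0 0 -1" --pt "0 0 0 0 0 0 -1"

```text
time: 31.65
tool_pos: [0.5318, -0.2749, 0.0485]
tool_rot: [0.0, 0.998, -0.067, 0.0]
contact_force: [-3.5, 2.1, 8.5]
gripper_width: 0.453
grasp_force: 61.3
```

Contact came at 0.0485 m, so the tall dog is seated. I'll release it and retreat.

move_arm --pt "0 0 0 0 0 0 0.3" --pt "0 0 0 0 0 0 0.3" --pt "0 0 0 0 0 0 0.3" --pt "0 0 -1.2 0 0 0 0.3" --pt "0 0 -3.5 0 0 0 0.3" --pt "0 0 -4 0 0 0 1" --pt "0 0 -4 0 0 0 1" --pt "-3.5 0 0 0 0 0 1" --pt "-3.5 0 0 0 0 0 1" --pt "0 0 0 0 0 0 1" --pt "0 0 0 0 0 0 1"

```text
time: 32.57
tool_pos: [0.4607, -0.2648, 0.174]
tool_rot: [0.0, 0.998, -0.067, 0.0]
contact_force: [0.4, -0.4, 0.2]
gripper_width: 0.999
grasp_force: 0.0
```

Run:
```python
from h import *
st()
f=grab('wrist');S=grab('side')
c=np.zeros((400,800,3),np.uint8);a=cv2.resize(f['img'],(480,360));c[:360,:480]=a
b=cv2.resize(S['img'][125:225,250:357],(320,299),interpolation=cv2.INTER_CUBIC);c[:299,480:]=b
cv2.imwrite('pics/w10.png',c)
```

```text
32.6 [ 0.4607 -0.2648  0.174 ] -7.7 F [ 0.4 -0.4  0.2] w 0.999 g 0.0
```

View pics/w10.png

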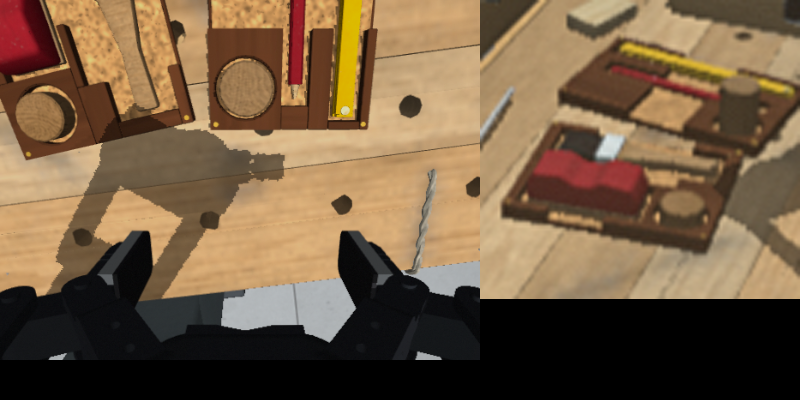

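Everything is seated: both dogs stand upright in their wells, the block, brush and pencil are in their recesses, and the rule is undisturbed.

```bash
python3 -c "
from plant import manip
print(manip.job_done())"
```

```text
the job is handed in; nothing more can be done
None
```

I made up both kits in the order you gave and handed the job in at about 33 s; the last pictures show every item down in its recess with both dogs upright, and the rule, tin and screwdriver were never touched.

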